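# Lock the connection box cover with the blade driver

## Task

Take the yellow-handled blade driver out of its holder, put its blade in the slot of the brass cam lock on the connection box, push the lock in gently against its spring and turn it clockwise, about a quarter turn, until you feel it come up against its stop near the green dots (the lock is worn, so the stop may be up to 20 degrees before or past them), then ease off so that the lock springs back out fully home. Put the driver back upright in its holder and let go. Go gently on the lock, with no more than about 10 N of push and 0.15 N m of twist, work it only with the driver and leave everything else alone.

Things in the scene. Friction and masses are not known exactly. Their poses are not given: they have to be found in the camera images.
- box: machine connection box, 220 x 180 mm, 85 mm tall, fixed, cream sides, grey cover; origin at the centre of its underside, z up. The lock's axis is vertical, at x = -45 mm, y = 0 in the box's frame; 31 mm from it on the cover are two red dots (box +x and -x side: open) and two green dots (+y and -y side: locked)
- lock: the lock's round brass head, 34 mm across, 2 mm proud of the cover when out (top 87 mm above the bench); origin on its axis, level with the cover when out; turns and sinks with the lock, in a 38 mm bore. A slot 5 mm wide and 7 mm deep runs straight across the whole head along its x axis
- slot (a point): middle of the slot's mouth, on the lock's axis, at the top face of the brass head; x along the slot (either way is the same), z up
- cam (a joint): turn of the lock, rad, clockwise from above: 0 = open (slot along box x, at the red dots), about 1.57 = locked (slot along box y, at the green dots). The locked stop is worn: it lies anywhere within 0.33 rad either side of 1.57, so feel for it. Turning takes 0.05 N m once pushed in; at the stop the torque climbs by 3 N m per rad; over about 0.17 N m overloads the lock
- plunger (a joint): how far the lock is pushed in, m: 0 = out, 0.007 = bottomed. Spring: 3 N to start, 6 N at 4 mm, 8 N at 7 mm. It turns only while pushed in more than 3.5 mm (5 is safe); released at the locked stop (no more than 0.03 rad short of it) it springs out into its notch; released before, it stays in. It is also out at the open end
- driver: blade driver, 127 mm tall, about 160 g, standing blade down; origin at the middle of the blade's lower edge, z up along the shank, x along the blade's width. Blade 24 mm wide (x), 3 mm thick (y), 14 mm tall; shank 10 mm round; flange 46 mm across from 55 to 61 mm above the blade's edge; yellow square handle 26 x 26 mm (sides along x and y) from 61 to 127 mm
- driver_grip (a point): centre of the driver's yellow handle, 94 mm above the blade's lower edge; axes as the driver's
- stand: driver holder, dark steel block 70 x 70 mm, 60 mm tall, fixed; origin at the centre of its underside; a square hole 32 x 32 mm goes down through its middle. The driver hangs in it by its flange, which rests on the block's top, blade edge 5 mm above the bench
- wrench: open-ended steel wrench, 170 mm long, lying; bystander, origin at its underside
- workpiece: aluminium block with two holes, 80 x 60 x 30 mm; bystander, origin at its underside
- bearing: steel bearing ring, 40 mm across, 12 mm thick, lying on the box's cover behind the lock; bystander, origin at its underside
- brush: hand brush, lying; bystander, origin at its underside
- caliper: digital caliper, about 200 mm long, lying; bystander, origin at its underside

How it is judged:
On the way, in this order (a step that is already met when the one before it is completed fails the run):
1. the driver pushes the lock in while it is still open (value of joint plunger above 0.0025 m and value of joint cam below 0.5 rad and contact force between driver and lock above 1 N), for 0.1 s.
2. the lock is turned to locked with the blade in it (value of joint cam above 1.15 rad and contact force between driver and lock above 0.2 N), for 0.05 s.
3. the lock has sprung out fully in its locked place (value of joint cam above 1.15 rad and value of joint plunger below 0.001 m and height (world z) of driver above 0.095 m), for 0.1 s.
At the end, for the whole second after the job is handed in: The lock is in its locked notch (cam above 1.15 rad and plunger under 1 mm, sprung out); the driver stands in its holder's hole (blade within 10 mm of the holder's axis, flange within 4 mm of the block's top, tilt under 0.1 rad), at rest and released (value of joint cam above 1.15 rad and value of joint plunger below 0.001 m and horizontal distance between driver and stand below 0.01 m and z of driver in the frame of stand between 0 and 0.009 m and angle between driver's own z axis and vertical below 0.1 rad and linear speed of driver below 0.02 m/s and contact force between the fingers and driver below 0.1 N); the robot touches nothing.
It fails at once if the driver loads the lock or the box with more than 22 N (contact force between driver and box above 22 N).
It fails at once if the hand or arm touches the lock (contact force between any of the fingers, the arm and lock above 0.5 N).
It fails at once if a bystander is moved by more than 25 mm (distance of any of wrench, workpiece, bearing, brush, caliper from where it was at the start of the episode above 0.025 m).
It also fails if it takes over 72 s, if anything falls off the work surface, if the arm or the gripper's body presses on something with over 40 N, if the wrist force passes 120 N, or if a joint passes its speed limit or range.

## Robot

A 6-joint arm with a two-finger parallel gripper is mounted at the origin on the work surface. World frame = base frame: x ahead of the robot, y to its left, z up, the work surface at z = 0. Lengths are in m, angles in rad, forces in N, time in s.
With the tool pointing down it reaches from about 0.225 to 0.875 m from the base axis. Payload 3.4 kg.
Tool frame: the origin (TCP) lies between the finger pads; the fingertips stand 8 mm ahead of it and the grasp point (between the pads) lies 11 mm behind it; z points along the fingers, y is the line along which they close (so a half turn about z gives the same grasp; the last joint's range is limited). The gripper opens to 85 mm and grips with 20 to 120 N. Pads are 22 mm wide; open, the fingers measure 114 mm over their backs; the gripper's body (76 mm by 85 mm) begins 54 mm behind the grasp point. The pads swing forward as they close: fully open they stand 13 mm farther back than shut.
Start: joints at [-1.288, 0.276, 1.505, -0, 1.361, -0.121], TCP at [0.226, -0.529, 0.239] pointing down, gripper open.
Joint ranges: [-2.89, 2.89], [-0.75, 2.08], [0.22, 2.7], [-1.18, 4.32], [0.11, 2.71], [-2.7, 2.7]. Speed limits (rad/s): [2.57, 2.57, 3.14, 3.14, 3.14, 3.14].

## Interface

Orientations are given as a unit quaternion [w, x, y, z].
In Python, from rig import manip gives the robot as it stands.
- The arm moves only by the tool move_arm, never from a script. Its argument "deltas" is a list that holds one entry, the list of rows, each a list of 5 numbers: the shift along the tool's x, y, z normalised to -1 to 1, where 1 is 80 cm, then the turn about the tool's z normalised to -1 to 1, where 1 is 120 degrees, then the closure, from -1 (fully open) to 1 (shut). In form: [[[tx, ty, tz, twist, grip], ...]]. A call has 1 to 12 rows; each row is the pose to reach, as a shift and turn from the pose commanded when the call began, along the tool's axes at that moment; what a row does not reach only later rows make up. A row lasts 1/10 s, in which the tool goes at most 50 mm and 8.59 degrees, less where a joint would pass 70% of its speed; a pose out of reach is approached as far as the arm can. A call with a number of a shift or a turn outside -1 to 1 is refused whole. A call with a gripper value outside its range is refused whole. The fingers move at their own pace and stop on an object; "squeeze" is the grip in N (left out, the last holds). Time passes only in rows, so rows that repeat a pose let the fingers close. It gives the time, the measured TCP pose, the force, the opening and the grip force at its end, in the units of the state.
- manip.get_state(): the state, without advancing time (a new reading comes with each control period).
- manip.get_image(name): name is "scene" or "top" or "wrist"; returns the picture (420x560x3 uint8, red, green, blue); there is no depth.
- manip.camera_params(name): a dict with "fx", "fy", "cx", "cy" (pixels), "R" (3x3) and "t" (3): a world point X has camera coordinates R X + t; the wrist camera has in their place "tool_from_camera" (4x4, takes a point from camera to tool coordinates, whose origin is the TCP and whose axes are the flange's). Camera axes: x right, y down, z forward; pixel columns grow to the right and rows downward; lengths in m; the calibration is good to about 2 mm. A picture is of the moment at which its call begins: read the wrist's pose just before it. camera_params takes no time and is no camera call.
- manip.sign_off(): hands the job in; it is judged then, once.
The state is a dict: "clock": time; "qpos": joint angles; "qd": joint speeds; "effort": joint torques, N m; "position": TCP position; "ee_rot": TCP orientation; "contact_force": force on the tool from outside, world axes, zero at the start; "moment": the same for the moment, N m; "width": finger opening in m; "gripper_force": force on a finger pad.
Only numpy, scipy, OpenCV 4.12 (cv2) and the standard library are available. Lean on these libraries where they do the work, as an engineer would, in place of code of your own. Each camera call takes 0.05 s, during which the arm holds its last target. There are 200 camera calls.

## Working session

There is one attempt and no reset: what is moved stays moved. The work goes in short steps, Python scripts to look and compute and a tool call to move; the robot and the scene stay as the last step left them, time stands still between calls to the robot, and variables do not carry over. Pictures are saved under pics/ and viewed, at most 10 in all, crops included, and the job is handed in when it is done.

Besides the shell and the picture viewer there is one more tool, called after "Call:" as name(argument=value, ...) on one line, values as JSON. move_arm: Moves the arm, as the interface text tells. Scaled input: -1 to 1 covers 80 cm each way for a shift and 120 degrees each way for a turn. Its arguments: {"type":"object","properties":{"deltas":{"type":"array","items":{"type":"array","items":{"type":"array","items":{"type":"number","minimum":-1,"maximum":1}}}},"squeeze":{"type":"number"}},"required":["deltas"]}

```bash
mkdir -p pics
cat > h.py <<'E'
import numpy as np, cv2
from rig import manip
from scipy.spatial.transform import Rotation as Ro
def rot(q): return Ro.from_quat([q[1],q[2],q[3],q[0]]).as_matrix()
def snap(n,f):
    s=manip.get_state(); im=manip.get_image(n); cv2.imwrite('pics/%s.png'%f,cv2.cvtColor(np.asarray(im),cv2.COLOR_RGB2BGR)); return s,np.asarray(im)
def ray(n,uv,s=None):
    p=manip.camera_params(n); d=np.array([(uv[0]-p['cx'])/p['fx'],(uv[1]-p['cy'])/p['fy'],1.])
    if 'R' in p:
        R=np.array(p['R']);return -R.T@np.array(p['t']),R.T@d
    T=np.array(p['tool_from_camera']);W=rot(s['ee_rot'])
    return W@T[:3,3]+np.array(s['position']),W@T[:3,:3]@d
def onz(n,uv,z,s=None):
    o,d=ray(n,uv,s); return o+d*(z-o[2])/d[2]
E
python3 - <<'E'
from h import *
s,a=snap('top','top0'); _,b=snap('scene','scene0')
print(s)
for n in('top','scene'):
    p=manip.camera_params(n);print(n,p['fx'],-np.array(p['R']).T@np.array(p['t']))
print(manip.camera_params('wrist')['tool_from_camera'])
E
```

```text
{'clock': 0.0, 'qpos': array([-1.28798961e+00,  2.76571289e-01,  1.50615780e+00,  4.95835511e-05,
        1.36071788e+00, -1.21062753e-01]), 'qd': array([-6.50943275e-04, -9.28838071e-04, -9.71200381e-04, -1.04015421e-03,
        5.00043751e-05, -5.95991881e-04]), 'effort': array([ 2.66341303e-04, -4.16776514e+01, -2.45807737e+01,  6.59116768e-05,
        1.09564973e-02, -1.37407167e-05]), 'position': array([ 0.22579119, -0.52823342,  0.23844341]), 'ee_rot': array([-9.26085731e-04,  9.79680991e-01,  2.00559955e-01, -5.07366897e-05]), 'contact_force': array([-0.50048956, -0.35049385, -0.26862158]), 'moment': array([-0.01776426, -0.0493237 , -0.04443131]), 'gripper_force': 0.0, 'width': 0.08540951343691454}
top 530.6430035142647 [0.24257142 0.00628156 1.73813724]
scene 420.2170006734369 [1.41407259 0.52479937 0.8277995 ]
[[ 1.91684972e-04 -9.55366830e-01 -2.95422041e-01  7.51381107e-02]
 [ 9.99999954e-01  1.13633443e-04  2.81371494e-04  6.76739901e-04]
 [-2.35243169e-04 -2.95422082e-01  9.55366808e-01 -1.34510222e-01]
 [ 0.00000000e+00  0.00000000e+00  0.00000000e+00  1.00000000e+00]]
```

View pics/top0.png

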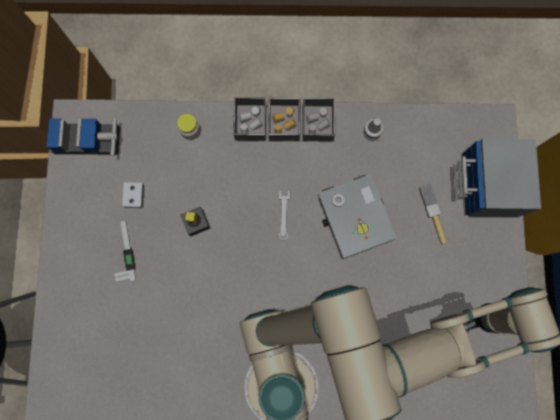

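View pics/scene0.png

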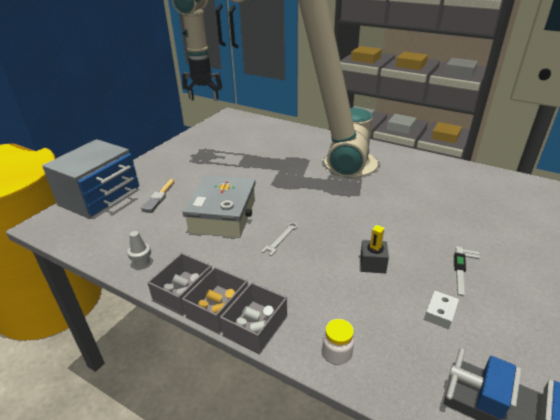

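The top view shows the driver at about (192,217) in its holder at (195,222), the lock at (362,229) with red and green dots around it, and the bearing at (338,200). The scene view shows the driver upright at (377,240).

Run:
```python
from h import *
im=cv2.imread('pics/top0.png');hsv=cv2.cvtColor(im,cv2.COLOR_BGR2HSV)
def cen(m,x0,x1,y0,y1):
    k=np.zeros_like(m);k[y0:y1,x0:x1]=m[y0:y1,x0:x1];v,u=np.nonzero(k);return (u.mean(),v.mean(),len(u)),k
y,_=cen(cv2.inRange(hsv,(22,150,120),(35,255,255)),175,215,200,240)
d,k=cen(cv2.inRange(hsv,(0,0,0),(180,120,70)),175,215,200,240)
print('handle',y,onz('top',y[:2],.13)); print('stand',d,onz('top',d[:2],.06),cv2.minAreaRect(cv2.findNonZero(k)))
r,_=cen(cv2.inRange(hsv,(22,120,100),(35,255,255)),350,375,215,245)
print('lock',r,onz('top',r[:2],.087))
```

```text
handle (np.float64(192.0), np.float64(217.53846153846155), 13) [0.51491041 0.28027241 0.13      ]
stand (np.float64(198.40437158469945), np.float64(224.6830601092896), 183) [0.50377664 0.2707944  0.06      ] ((196.11834716796875, 222.78402709960938), (19.846155166625977, 21.769235610961914), 67.38013458251953)
lock (np.float64(366.0), np.float64(227.5), 2) [ 0.49578848 -0.26103782  0.087     ]
```

Call:
move_arm(deltas=[[[0.445, -0.184, 0, 0, -1], [0.445, -0.184, 0, 0, -1], [0.445, -0.184, 0, 0, -1], [0.445, -0.184, 0, 0, -1], [0.445, -0.184, 0, 0, -1], [0.445, -0.184, 0, 0, -1], [0.445, -0.184, 0, 0, -1], [0.445, -0.184, 0, 0, -1], [0.445, -0.184, 0, 0, -1], [0.445, -0.184, 0, 0, -1], [0.445, -0.184, 0, 0, -1]]])

```text
clock: 1.2
position: [0.4947, -0.2541, 0.239]
ee_rot: [-0.0, 0.98, 0.2, -0.001]
contact_force: [-0.2, -0.4, -0.6]
width: 0.0852
gripper_force: 0.0
```

Run:
```python
from h import *
s,a=snap('wrist','w_lock'); print(s['position'],s['ee_rot'],s['qd'].round(3),s['clock'],s['qpos'])
```

```text
[ 0.49466366 -0.2541317   0.23898272] [-1.78815687e-05  9.79752078e-01  2.00213689e-01 -5.86439093e-04] [-0.018 -0.002 -0.002  0.004 -0.001  0.002] 1.2 [-5.99174567e-01  2.48182677e-01  1.54483470e+00 -8.37526555e-04
  1.34941754e+00  5.68653892e-01]
```

View pics/w_lock.png

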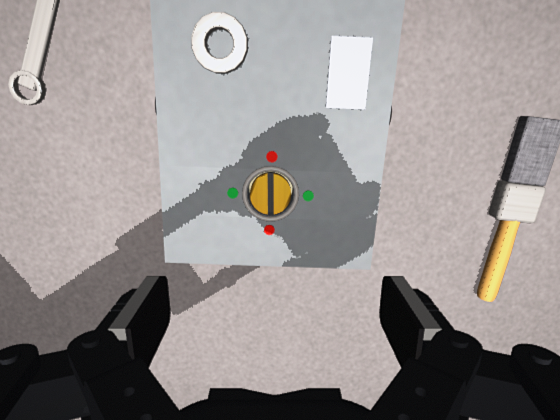

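The wrist view shows the lock at about (270,193) with its slot pointing at the red dots (272,156) and (269,230). The green dots are at (232,192) and (308,195), and the bearing is at (220,42).

```bash
cat >> h.py <<'E'
def blobs(hsv,lo,hi,box,mn=15):
    m=cv2.inRange(hsv,lo,hi);x0,x1,y0,y1=box;k=np.zeros_like(m);k[y0:y1,x0:x1]=m[y0:y1,x0:x1]
    n,_,st,c=cv2.connectedComponentsWithStats(k); return [(c[i],st[i][4]) for i in range(1,n) if st[i][4]>=mn],k
def lockmeas(f,s,box):
    hsv=cv2.cvtColor(cv2.imread('pics/%s.png'%f),cv2.COLOR_BGR2HSV)
    r=blobs(hsv,(0,150,100),(6,255,255),box)[0]+blobs(hsv,(174,150,100),(180,255,255),box)[0]
    g=blobs(hsv,(45,100,50),(80,255,255),box)[0]
    br,k=blobs(hsv,(15,110,60),(32,255,255),box,30)
    P=lambda L,z:[onz('wrist',c,z,s)[:2].round(4) for c,_ in L]
    print('red',P(r,.085),'green',P(g,.085),'brass',P(br,.087),[a for _,a in br])
    return r,g,br,k
E
python3 - <<'E'
from h import *
s=manip.get_state()
r,g,br,k=lockmeas('w_lock',s,(200,340,130,250))
pts=lambda L:[onz('wrist',c,.085,s)[:2] for c,_ in L]
R=pts(r);G=pts(g);d=R[0]-R[1];print('dotmean',np.mean(R+G,0),'dist',np.linalg.norm(d),'redang',np.degrees(np.arctan2(d[1],d[0])))
d=G[0]-G[1];print(np.degrees(np.arctan2(d[1],d[0])),np.linalg.norm(d))
cs=cv2.findContours(k,cv2.RETR_EXTERNAL,cv2.CHAIN_APPROX_NONE)[0]
allp=np.vstack(cs); (c,rad)=cv2.minEnclosingCircle(allp); print('circle',c,rad,onz('wrist',c,.087,s))
E
```

```text
red [array([ 0.5232, -0.2404]), array([ 0.4651, -0.2625])] green [array([ 0.483 , -0.2225]), array([ 0.5052, -0.2806])] brass [array([ 0.4916, -0.2435]), array([ 0.4983, -0.2588])] [np.int32(588), np.int32(592)]
dotmean [ 0.49410027 -0.25150696] dist 0.062131734625430854 redang 20.886446565561492
110.9401400460452 0.062216898125746836
circle (270.0, 193.42105102539062) 21.284353256225586 [ 0.49498833 -0.25113318  0.087     ]
```

Call:
move_arm(deltas=[[[0.2725, -0.601, 0.02, 0, -1], [0.2725, -0.601, 0, 0, -1], [0.2725, -0.601, 0, 0, -1], [0.2725, -0.601, 0, 0, -1], [0.2725, -0.601, 0, 0, -1], [0.2725, -0.601, 0, 0, -1], [0.2725, -0.601, 0, 0, -1], [0.2725, -0.601, 0, 0, -1], [0.2725, -0.601, 0, 0, -1], [0.2725, -0.601, 0, 0, -1], [0.2725, -0.601, 0, 0, -1], [0.2725, -0.601, 0, 0, -1]]])

```text
clock: 2.45
position: [0.5073, 0.2766, 0.239]
ee_rot: [-0.001, 0.979, 0.202, 0.0]
contact_force: [-0.1, -0.6, 0.3]
width: 0.0855
gripper_force: 0.0
```

Call:
move_arm(deltas=[[[0, 0, 0, 0, -1], [0, 0, 0, 0, -1]]])

```text
clock: 2.65
position: [0.5072, 0.2724, 0.2392]
ee_rot: [0.001, 0.98, 0.2, -0.0]
contact_force: [-0.1, 0.2, 0.6]
width: 0.0855
gripper_force: 0.0
```

Run:
```python
from h import *
s,a=snap('wrist','w_drv'); print(s['position'],s['ee_rot'],s['qd'].round(3),s['clock'],s['qpos'])
```

```text
[0.50720361 0.27238042 0.23919106] [ 5.00050274e-04  9.79890690e-01  1.99534236e-01 -2.71364819e-04] [-0.009 -0.006  0.002  0.004  0.     0.001] 2.65 [ 3.72543117e-01  2.77485213e-01  1.50297542e+00 -9.12543294e-04
  1.36183769e+00  1.54176384e+00]
```

View pics/w_drv.png

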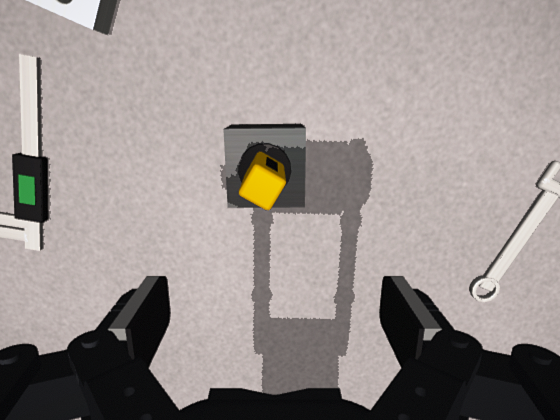

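The handle top is at about (262,187), rotated around 30 degrees in the image. The flange is at about (265,160) and the stand top runs from (225,128) to (305,208). Next I'll measure the centre and angles.

Run:
```python
from h import *
s=manip.get_state()
im=cv2.imread('pics/w_drv.png');hsv=cv2.cvtColor(im,cv2.COLOR_BGR2HSV)
_,k=blobs(hsv,(20,150,200),(35,255,255),(200,330,110,240))
c=max(cv2.findContours(k,cv2.RETR_EXTERNAL,cv2.CHAIN_APPROX_NONE)[0],key=cv2.contourArea)
b=cv2.boxPoints(cv2.minAreaRect(c));P=np.array([onz('wrist',p,.132,s)[:2] for p in b])
print('top',b.round(1).tolist(),P.mean(0));
for i in range(4):
    e=P[i]-P[i-1];print(np.linalg.norm(e).round(4),np.degrees(np.arctan2(e[1],e[0])).round(1))
# stand top
_,k=blobs(hsv,(0,0,45),(180,90,135),(215,312,115,215))
print('standcorner', [onz('wrist',p,.06,s)[:2].round(4) for p in [(225,129),(305,129),(305,208),(225,208)]])
# flange dark round
cv2.imwrite('pics/crop.png',cv2.resize(im[110:225,210:320],None,fx=5,fy=5,interpolation=cv2.INTER_NEAREST))
```

```text
top [[238.0, 193.3000030517578], [254.89999389648438, 163.6999969482422], [285.6000061035156, 181.1999969482422], [268.70001220703125, 210.8000030517578]] [0.52020341 0.28635908]
0.0246 82.1
0.0237 -7.3
0.024 -97.1
0.0241 174.2
standcorner [array([0.5382, 0.33  ]), array([0.5647, 0.2676]), array([0.501 , 0.2387]), array([0.4728, 0.3053])]
```

View pics/crop.png

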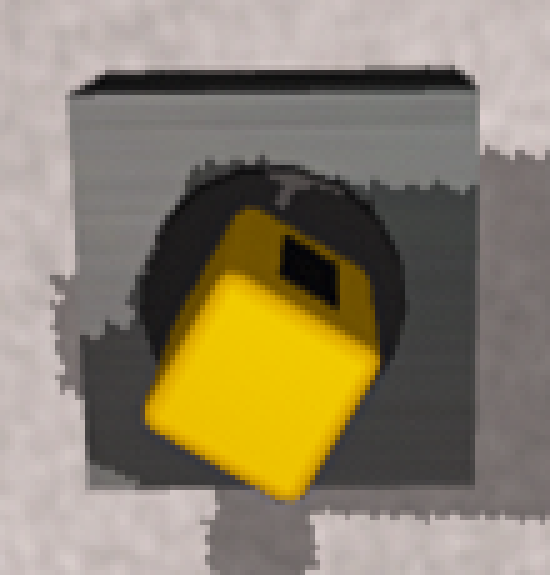

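The holder centre is near (0.519, 0.286) and the handle top at (0.520, 0.286), so the driver is upright. The handle's sides lie at 83 and -7 degrees. I'll turn the tool 60 degrees counter-clockwise and descend around the handle.

Call:
move_arm(deltas=[[[0.0218, -0.0097, 0, -0.07, -1], [0.0218, -0.0097, 0, -0.14, -1], [0.0218, -0.0097, 0, -0.21, -1], [0.0218, -0.0097, 0, -0.28, -1], [0.0218, -0.0097, 0, -0.35, -1], [0.0218, -0.0097, 0, -0.42, -1], [0.0218, -0.0097, 0, -0.5, -1], [0.0218, -0.0097, 0.05, -0.5, -1], [0.0218, -0.0097, 0.1, -0.5, -1], [0.0218, -0.0097, 0.15, -0.5, -1], [0.0218, -0.0097, 0.186, -0.5, -1], [0.0218, -0.0097, 0.186, -0.5, -1]]])

```text
clock: 3.9
position: [0.5171, 0.2853, 0.0866]
ee_rot: [-0.001, 0.749, 0.663, -0.005]
contact_force: [-0.4, 0.1, -1.2]
width: 0.0857
gripper_force: 0.0
```

Call:
move_arm(deltas=[[[0, 0, 0, 0, 0.5], [0, 0, 0, 0, 1], [0, 0, 0, 0, 1], [0, 0, 0, 0, 1], [0, 0, 0, 0, 1], [0, 0, 0, 0, 1], [0, 0, 0, 0, 1], [0, 0, 0, 0, 1]]], squeeze=60)

```text
clock: 4.7
position: [0.5208, 0.2886, 0.0921]
ee_rot: [0.001, 0.748, 0.664, 0.001]
contact_force: [-1.0, -0.9, 5.5]
width: 0.0256
gripper_force: 59.8
```

Call:
move_arm(deltas=[[[0, 0, -0.02, 0, 1], [0, 0, -0.05, 0, 1], [0, 0, -0.09, 0, 1], [0, 0, -0.13, 0, 1], [0, 0, -0.17, 0, 1], [0, 0, -0.2, 0, 1], [0, 0, -0.2, 0, 1], [0, 0, -0.2, 0, 1], [0, 0, -0.2, 0, 1]]])

```text
clock: 5.6
position: [0.5188, 0.2878, 0.2483]
ee_rot: [-0.001, 0.748, 0.664, -0.002]
contact_force: [0.7, -0.1, -2.3]
width: 0.0254
gripper_force: 59.2
```

Run:
```python
from h import *
s,a=snap('wrist','w_held'); print(s['position'],s['ee_rot'],s['qd'].round(3),s['clock'],s['qpos'],s['contact_force'],s['moment'])
```

```text
[0.5188027  0.28779138 0.24827713] [-6.33878015e-04  7.48136254e-01  6.63542024e-01 -1.93044731e-03] [-0.001  0.008  0.002  0.     0.004  0.   ] 5.6 [ 3.89262813e-01  3.01029155e-01  1.44628913e+00 -7.84347998e-05
  1.39833734e+00  5.08982444e-01] [ 0.66811542 -0.0623758  -2.34045008] [0.00831631 0.05504869 0.00563832]
```

View pics/w_held.png

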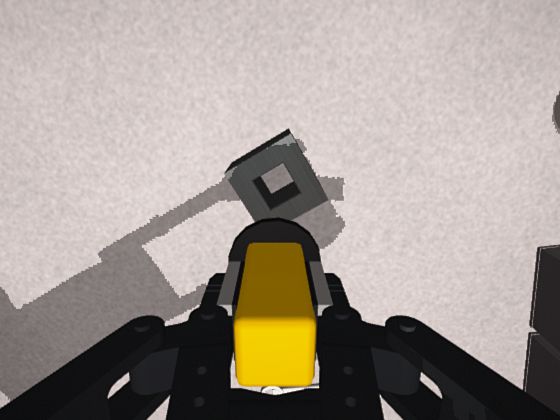

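The driver is held, but its flange at (275,220) hides the blade from the wrist camera. The holder's hole is at (277,185). I'll check the blade's direction in the scene view.

Run:
```python
from h import *
s,a=snap('scene','sc1')
p=manip.camera_params('scene');X=np.array([.519,.287,.2]);c=np.array(p['R'])@X+np.array(p['t']);u=int(p['fx']*c[0]/c[2]+p['cx']);v=int(p['fy']*c[1]/c[2]+p['cy']);print(u,v,c)
im=cv2.imread('pics/sc1.png')[max(0,v-50):v+50,u-50:u+50]
cv2.imwrite('pics/sc1c.png',cv2.resize(im,None,fx=6,fy=6,interpolation=cv2.INTER_CUBIC))
```

```text
381 207 [ 0.25038097 -0.01245333  1.09040817]
```

View pics/sc1c.png

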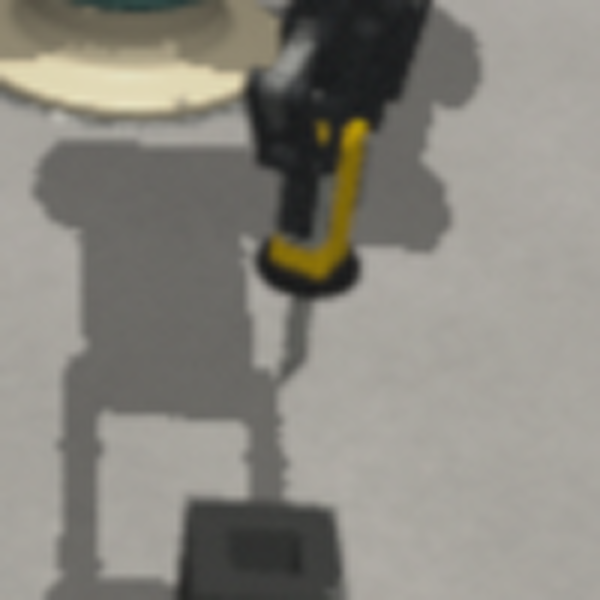

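The blade looks narrow from the scene camera, at about (290,350) in the crop. Its width therefore lies along the closing axis, so its thin direction isn't centred by the grip. I'll put it back, turn 90 degrees and grip again so the blade's thickness is centred.

Call:
move_arm(deltas=[[[0, 0, 0.04, 0, 1], [0, 0, 0.08, 0, 1], [0, 0, 0.12, 0, 1], [0, 0, 0.15, 0, 1], [0, 0, 0.175, 0, 1], [0, 0, 0.19, 0, 1], [0, 0, 0.199, 0, 1], [0, 0, 0.199, 0, 1], [0, 0, 0.199, 0, 1], [0, 0, 0.199, 0, -1], [0, 0, 0.199, 0, -1], [0, 0, 0.199, 0, -1]]])

```text
clock: 6.9
position: [0.5205, 0.2884, 0.0913]
ee_rot: [0.0, 0.748, 0.664, 0.001]
contact_force: [0.6, 0.4, 0.9]
width: 0.0681
gripper_force: 0.0
```

Run:
```python
from h import *
s=manip.get_state(); print(s['position'],s['ee_rot'],s['width'],s['contact_force'])
```

```text
[0.52052762 0.28842825 0.09132195] [2.04014335e-04 7.48172767e-01 6.63503743e-01 5.01495256e-04] 0.06806036151077102 [0.63380474 0.4140048  0.87814305]
```

Call:
move_arm(deltas=[[[-0.002, 0, 0, 0.07, -1], [-0.002, 0, 0, 0.14, -1], [-0.002, 0, 0, 0.21, -1], [-0.002, 0, 0, 0.28, -1], [-0.002, 0, 0, 0.35, -1], [-0.002, 0, 0, 0.42, -1], [-0.002, 0, 0, 0.49, -1], [-0.002, 0, 0, 0.56, -1], [-0.002, 0, 0, 0.63, -1], [-0.002, 0, 0, 0.7, -1], [-0.002, 0, 0, 0.75, -1], [-0.002, 0, 0, 0.75, -1]]])

```text
clock: 8.1
position: [0.5201, 0.2867, 0.0912]
ee_rot: [-0.0, 0.998, -0.06, 0.0]
contact_force: [-0.5, -0.9, -0.1]
width: 0.0856
gripper_force: 0.0
```

Call:
move_arm(deltas=[[[0, 0, 0, 0, 0.5], [0, 0, 0, 0, 1], [0, 0, 0, 0, 1], [0, 0, 0, 0, 1], [0, 0, 0, 0, 1], [0, 0, 0, 0, 1], [0, 0, 0, 0, 1], [0, 0, 0, 0, 1]]], squeeze=80)

```text
clock: 8.9
position: [0.52, 0.2867, 0.0914]
ee_rot: [-0.0, 0.998, -0.06, 0.0]
contact_force: [0.1, -0.0, 0.9]
width: 0.0254
gripper_force: 78.8
```

Call:
move_arm(deltas=[[[0, 0, -0.02, 0, 1], [0, 0, -0.05, 0, 1], [0, 0, -0.09, 0, 1], [0, 0, -0.13, 0, 1], [0, 0, -0.17, 0, 1], [0, 0, -0.21, 0, 1], [0, 0, -0.25, 0, 1], [0, 0, -0.25, 0, 1], [0, 0, -0.25, 0, 1]]])

```text
clock: 9.8
position: [0.5195, 0.2866, 0.2909]
ee_rot: [0.0, 0.998, -0.06, -0.0]
contact_force: [-0.1, 0.1, -3.3]
width: 0.025
gripper_force: 78.6
```

Run:
```python
from h import *
s=manip.get_state(); R=rot(s['ee_rot']);print(s['position'],np.degrees(np.arctan2(R[1,0],R[0,0])),R[:,2].round(4),s['width'],s['contact_force'],s['qpos'])
D=np.array([.4945,-.2513,.30])-s['position'];print(R.T@D/.8, s['clock'])
```

```text
[0.5195161  0.28659537 0.2909336 ] -6.8612045891695885 [-2.e-04 -1.e-04 -1.e+00] 0.025001706003777026 [-0.12216545  0.12715981 -3.34794306] [ 3.86880198e-01  2.80838224e-01  1.37125500e+00 -1.85694712e-06
  1.48972636e+00  2.07742728e+00]
[ 0.04927591  0.67129095 -0.01126773] 9.8
```

Call:
move_arm(deltas=[[[0.0493, 0.671, -0.011, 0.05, 1], [0.0493, 0.671, -0.011, 0.1, 1], [0.0493, 0.671, -0.011, 0.15, 1], [0.0493, 0.671, -0.011, 0.2, 1], [0.0493, 0.671, -0.011, 0.25, 1], [0.0493, 0.671, -0.011, 0.3, 1], [0.0493, 0.671, -0.011, 0.35, 1], [0.0493, 0.671, -0.011, 0.4, 1], [0.0493, 0.671, -0.011, 0.45, 1], [0.0493, 0.671, -0.011, 0.5, 1], [0.0493, 0.671, -0.011, 0.5, 1], [0.0493, 0.671, -0.011, 0.5, 1]]])

```text
clock: 11.0
position: [0.4935, -0.2558, 0.2969]
ee_rot: [0.001, 0.833, -0.553, -0.002]
contact_force: [0.4, 1.2, -2.1]
width: 0.0252
gripper_force: 79.3
```

Call:
move_arm(deltas=[[[0, 0, 0, 0, 1], [0, 0, 0, 0, 1], [0, 0, 0, 0, 1]]])

```text
clock: 11.3
position: [0.4947, -0.2494, 0.2995]
ee_rot: [-0.0, 0.835, -0.55, -0.001]
contact_force: [-0.9, 0.7, -2.6]
width: 0.0252
gripper_force: 79.3
```

Run:
```python
from h import *
s,a=snap('wrist','w_l2'); R=rot(s['ee_rot']);print(s['position'],np.degrees(np.arctan2(R[1,0],R[0,0])),s['qpos'],s['clock'])
r,g,br,k=lockmeas('w_l2',s,(150,420,80,300))
```

```text
[ 0.4946659  -0.24942336  0.29952727] -66.76329931902471 [-5.92883609e-01  2.17087644e-01  1.43813213e+00  3.99564061e-04
  1.48785061e+00  2.14311837e+00] 11.3
red [array([ 0.5234, -0.2399]), array([ 0.4655, -0.2621])] green [array([ 0.5053, -0.28  ]), array([ 0.4857, -0.2208])] brass [array([ 0.498 , -0.2595]), array([ 0.4914, -0.2442]), array([ 0.4559, -0.1602])] [np.int32(421), np.int32(452), np.int32(2505)]
```

View pics/w_l2.png

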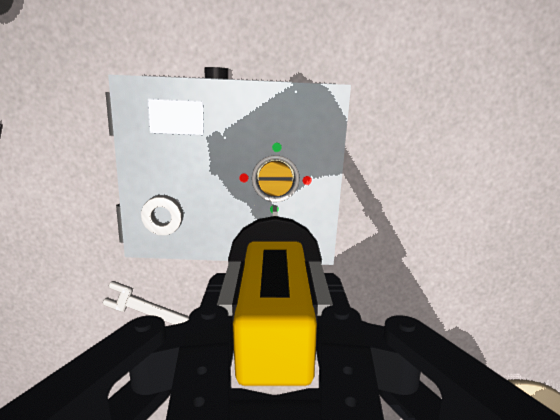

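The view shows the lock at (276,178) with its slot along the red dots, and it agrees with the first measurement to within 0.5 mm. The black mark on the handle's +x face confirms the blade lies along tool x. I'll turn to the slot angle and descend partway.

Call:
move_arm(deltas=[[[0, 0, 0, -0.07, 1], [0, 0, 0, -0.14, 1], [0, 0, 0, -0.21, 1], [0, 0, 0, -0.28, 1], [0, 0, 0, -0.35, 1], [0, 0, 0, -0.42, 1], [0, 0, 0, -0.49, 1], [0, 0, 0.02, -0.56, 1], [0, 0, 0.05, -0.63, 1], [0, 0, 0.08, -0.7, 1], [0, 0, 0.1, -0.731, 1], [0, 0, 0.11, -0.731, 1]]])

```text
clock: 12.55
position: [0.4942, -0.2494, 0.2106]
ee_rot: [-0.001, 0.983, 0.182, -0.001]
contact_force: [-1.5, 0.0, -0.8]
width: 0.0253
gripper_force: 79.2
```

Call:
move_arm(deltas=[[[0, 0, 0, 0, 1], [0, 0, 0, 0, 1], [0, 0, 0, 0, 1]]])

```text
clock: 12.85
position: [0.4956, -0.2513, 0.2133]
ee_rot: [0.001, 0.984, 0.181, 0.001]
contact_force: [0.2, 0.3, -2.1]
width: 0.0253
gripper_force: 79.2
```

```bash
cat > st.py <<'E'
from h import *
s=manip.get_state(); R=rot(s['ee_rot']);print(s['clock'],s['position'].round(5),'ang',np.degrees(np.arctan2(R[1,0],R[0,0])).round(2),R[:,2].round(4),'F',s['contact_force'].round(2),'M',s['moment'].round(3),'q6',s['qpos'][5].round(3))
D=np.array([.4945,-.2513,s['position'][2]])-s['position'];print('to lock',(R.T@D/.8).round(5),'blade z',s['position'][2]-.0864)
E
python3 st.py
```

```text
12.85 [ 0.49555 -0.25127  0.21335] ang 20.84 [ 0.0021 -0.0014 -1.    ] F [ 0.25  0.27 -2.09] M [ 0.007 -0.021 -0.03 ] q6 0.613
to lock [-0.00124 -0.00043 -0.     ] blade z 0.1269478528222464
```

Call:
move_arm(deltas=[[[-0.0008, -0.0004, 0.01, 0, 1], [-0.0008, -0.0004, 0.025, 0, 1], [-0.0008, -0.0004, 0.035, 0, 1], [-0.0008, -0.0004, 0.043, 0, 1], [-0.0008, -0.0004, 0.043, 0, 1], [-0.0008, -0.0004, 0.043, 0, 1], [-0.0008, -0.0004, 0.043, 0, 1], [-0.0008, -0.0004, 0.043, 0, 1]]])

```text
clock: 13.65
position: [0.4944, -0.2512, 0.1781]
ee_rot: [0.0, 0.983, 0.181, 0.0]
contact_force: [0.4, 0.5, -2.8]
width: 0.0253
gripper_force: 79.2
```

```bash
python3 st.py
```

```text
13.65 [ 0.49441 -0.25116  0.17814] ang 20.86 [ 8.e-04 -6.e-04 -1.e+00] F [ 0.43  0.49 -2.78] M [-0.004 -0.045  0.012] q6 0.611
to lock [4.e-05 2.e-04 0.e+00] blade z 0.09174125039547792
```

Call:
move_arm(deltas=[[[0, 0.0002, 0.002, 0, 1], [0, 0.0002, 0.004, 0, 1], [0, 0.0002, 0.006, 0, 1], [0, 0.0002, 0.0075, 0, 1], [0, 0.0002, 0.009, 0, 1], [0, 0.0002, 0.009, 0, 1], [0, 0.0002, 0.009, 0, 1]]])

```text
clock: 14.35
position: [0.4941, -0.251, 0.1704]
ee_rot: [-0.0, 0.983, 0.181, -0.0]
contact_force: [-0.2, 0.4, -1.9]
width: 0.025
gripper_force: 79.2
```

```bash
python3 st.py
```

```text
14.35 [ 0.49407 -0.25102  0.1704 ] ang 20.86 [-3.e-04  2.e-04 -1.e+00] F [-0.22  0.41 -1.87] M [0.069 0.051 0.06 ] q6 0.611
to lock [ 0.00038  0.00051 -0.     ] blade z 0.08399590104345903
```

Call:
move_arm(deltas=[[[0, 0, 0.002, 0, 1], [0, 0, 0.004, 0, 1], [0, 0, 0.0055, 0, 1], [0, 0, 0.0065, 0, 1], [0, 0, 0.0065, 0, 1], [0, 0, 0.0065, 0, 1]]])

```text
clock: 14.95
position: [0.4942, -0.251, 0.1656]
ee_rot: [0.0, 0.983, 0.181, 0.0]
contact_force: [-0.9, 0.9, 0.9]
width: 0.0256
gripper_force: 79.6
```

```bash
python3 st.py
```

```text
14.95 [ 0.49415 -0.25101  0.16556] ang 20.86 [ 1.e-04  0.e+00 -1.e+00] F [-0.9   0.91  0.91] M [ 0.318  0.17  -0.005] q6 0.611
to lock [0.00028 0.00049 0.     ] blade z 0.07915642134837148
```

Call:
move_arm(deltas=[[[0, 0, 0.0015, 0, 1], [0, 0, 0.003, 0, 1], [0, 0, 0.0045, 0, 1], [0, 0, 0.0058, 0, 1], [0, 0, 0.0058, 0, 1], [0, 0, 0.0058, 0, 1]]])

```text
clock: 15.55
position: [0.4942, -0.2511, 0.1609]
ee_rot: [0.0, 0.983, 0.181, 0.0]
contact_force: [-2.1, 2.6, 4.1]
width: 0.0249
gripper_force: 80.0
```

```bash
python3 st.py
```

```text
15.55 [ 0.49419 -0.25107  0.16088] ang 20.85 [ 2.e-04 -0.e+00 -1.e+00] F [-2.09  2.56  4.08] M [0.456 0.296 0.038] q6 0.611
to lock [0.00026 0.00041 0.     ] blade z 0.07447674129193974
```

Call:
move_arm(deltas=[[[0, -0.0003, 0, 0.03, 1], [0, -0.0003, 0, 0.07, 1], [0, -0.0003, 0, 0.11, 1], [0, -0.0003, 0, 0.15, 1], [0, -0.0003, 0, 0.19, 1], [0, -0.0003, 0, 0.23, 1], [0, -0.0003, 0, 0.27, 1], [0, -0.0003, 0, 0.31, 1], [0, -0.0003, 0, 0.35, 1]]])

```text
clock: 16.45
position: [0.4941, -0.2506, 0.1608]
ee_rot: [-0.0, 0.983, -0.185, 0.0]
contact_force: [-0.6, 3.1, 3.3]
width: 0.025
gripper_force: 80.0
```

```bash
sed -i "s/^D=/print('eff6',s['effort'][5].round(4),'turn',(20.9-np.degrees(np.arctan2(R[1,0],R[0,0]))).round(2))\nD=/" st.py; python3 st.py
```

```text
16.45 [ 0.49414 -0.25057  0.16078] ang -21.34 [ 2.e-04  5.e-04 -1.e+00] F [-0.63  3.13  3.28] M [0.542 0.268 0.088] q6 1.348
eff6 -0.6309 turn 42.24
to lock [ 0.00075  0.00068 -0.     ] blade z 0.07438459959461044
```

Call:
move_arm(deltas=[[[0, 0, 0, 0.04, 1], [0, 0, 0, 0.08, 1], [0, 0, 0, 0.12, 1], [0, 0, 0, 0.16, 1], [0, 0, 0, 0.2, 1], [0, 0, 0, 0.2, 1]]])

```text
clock: 17.05
position: [0.4942, -0.2505, 0.1608]
ee_rot: [-0.0, 0.923, -0.384, 0.0]
contact_force: [-2.2, 2.3, 4.3]
width: 0.0253
gripper_force: 80.0
```

```bash
python3 st.py
```

```text
17.05 [ 0.49418 -0.25055  0.1608 ] ang -45.14 [ 3.e-04  5.e-04 -1.e+00] F [-2.19  2.31  4.25] M [ 0.664  0.208 -0.005] q6 1.763
eff6 0.3626 turn 66.04
to lock [ 0.00095  0.00038 -0.     ] blade z 0.07440301580693301
```

Call:
move_arm(deltas=[[[0, 0, 0, 0.02, 1], [0, 0, 0, 0.04, 1], [0, 0, 0, 0.04, 1]]])

```text
clock: 17.35
position: [0.4942, -0.2506, 0.1608]
ee_rot: [-0.0, 0.907, -0.421, 0.0]
contact_force: [-1.7, 2.8, 3.3]
width: 0.0252
gripper_force: 80.0
```

```bash
python3 st.py
```

```text
17.35 [ 0.49418 -0.25057  0.16076] ang -49.86 [ 3.e-04  5.e-04 -1.e+00] F [-1.68  2.84  3.28] M [0.706 0.178 0.068] q6 1.845
eff6 0.201 turn 70.76
to lock [ 0.00096  0.00028 -0.     ] blade z 0.0743623224820284
```

```bash
cat > mz.py <<'E'
from h import *
L=[]
for i in range(4):
    s=manip.get_state();L.append([s['moment'][2],s['effort'][5],s['contact_force'][2]]);manip.get_image('wrist')
L=np.array(L);R=rot(s['ee_rot']);print(s['clock'],'turn',(20.9-np.degrees(np.arctan2(R[1,0],R[0,0]))).round(2),'Mz',L[:,0].round(3),'mean',L[:,0].mean().round(3),'eff',L[:,1].round(3),'Fz',L[:,2].mean().round(2),'z',s['position'][2].round(4))
E
python3 mz.py
```

```text
17.5 turn 70.77 Mz [ 0.068 -0.039  0.075  0.046] mean 0.038 eff [0.201 0.063 0.023 0.016] Fz 4.09 z 0.1607
```

Call:
move_arm(deltas=[[[0, 0, 0, 0.01, 1], [0, 0, 0, 0.01, 1]]])

```text
clock: 17.75
position: [0.4942, -0.2506, 0.1607]
ee_rot: [-0.0, 0.902, -0.432, 0.0]
contact_force: [0.0, 3.1, 4.4]
width: 0.025
gripper_force: 80.0
```

```bash
python3 mz.py
```

```text
17.9 turn 72.04 Mz [0.038 0.029 0.003 0.081] mean 0.038 eff [0.119 0.059 0.039 0.034] Fz 4.35 z 0.1607
```

Call:
move_arm(deltas=[[[0, 0, 0, 0.01, 1], [0, 0, 0, 0.01, 1]]])

```text
clock: 18.15
position: [0.4942, -0.2507, 0.1607]
ee_rot: [-0.0, 0.897, -0.441, 0.0]
contact_force: [0.9, 4.3, 4.0]
width: 0.0253
gripper_force: 80.0
```

```bash
python3 mz.py
```

```text
18.3 turn 73.25 Mz [0.05  0.067 0.027 0.016] mean 0.04 eff [0.122 0.06  0.04  0.034] Fz 4.11 z 0.1607
```

Call:
move_arm(deltas=[[[0, 0, 0, 0.01, 1], [0, 0, 0, 0.01, 1]]])

```text
clock: 18.55
position: [0.4942, -0.2507, 0.1606]
ee_rot: [-0.0, 0.893, -0.451, 0.0]
contact_force: [1.0, 4.6, 4.5]
width: 0.025
gripper_force: 80.0
```

```bash
python3 mz.py
```

```text
18.7 turn 74.47 Mz [0.01  0.021 0.042 0.007] mean 0.02 eff [0.123 0.054 0.037 0.035] Fz 4.54 z 0.1606
```

Call:
move_arm(deltas=[[[0, -0.0003, 0, 0.007, 1], [0, -0.0003, 0, 0.014, 1], [0, -0.0003, 0, 0.014, 1]]])

```text
clock: 19.05
position: [0.4942, -0.2507, 0.1606]
ee_rot: [0.0, 0.886, -0.464, -0.0]
contact_force: [0.5, 5.0, 4.3]
width: 0.025
gripper_force: 80.0
```

```bash
sed -i "s/'z',s/'F',s['contact_force'].round(1),'z',s/" mz.py; python3 mz.py
```

```text
19.2 turn 76.13 Mz [0.058 0.053 0.035 0.002] mean 0.037 eff [0.105 0.057 0.041 0.037] Fz 4.25 F [-1.1  5.1  4.4] z 0.1606
```

Call:
move_arm(deltas=[[[0, 0, 0, 0.007, 1], [0, 0, 0, 0.014, 1], [0, 0, 0, 0.014, 1]]])

```text
clock: 19.55
position: [0.4942, -0.2507, 0.1607]
ee_rot: [0.0, 0.879, -0.477, -0.0]
contact_force: [-0.1, 5.2, 4.6]
width: 0.0249
gripper_force: 80.0
```

```bash
python3 mz.py
```

```text
19.7 turn 77.81 Mz [0.021 0.043 0.079 0.039] mean 0.046 eff [0.104 0.057 0.041 0.037] Fz 4.26 F [-1.1  4.5  4.9] z 0.1607
```

Call:
move_arm(deltas=[[[0, 0, 0, 0.007, 1], [0, 0, 0, 0.014, 1], [0, 0, 0, 0.014, 1]]])

```text
clock: 20.05
position: [0.4942, -0.2507, 0.1606]
ee_rot: [0.0, 0.872, -0.489, -0.0]
contact_force: [0.1, 4.6, 4.4]
width: 0.0251
gripper_force: 80.0
```

```bash
python3 mz.py
```

```text
20.2 turn 79.48 Mz [0.006 0.055 0.086 0.015] mean 0.041 eff [0.094 0.051 0.041 0.04 ] Fz 4.27 F [0.2 5.4 4.2] z 0.1606
```

Call:
move_arm(deltas=[[[0, 0, 0, 0.007, 1], [0, 0, 0, 0.014, 1], [0, 0, 0, 0.014, 1]]])

```text
clock: 20.55
position: [0.4942, -0.2507, 0.1607]
ee_rot: [0.0, 0.865, -0.502, 0.0]
contact_force: [-0.4, 4.9, 4.9]
width: 0.0251
gripper_force: 80.0
```

```bash
python3 mz.py
```

```text
20.7 turn 81.15 Mz [ 0.037  0.018  0.043 -0.029] mean 0.017 eff [0.103 0.055 0.038 0.036] Fz 4.74 F [0.3 5.4 4.6] z 0.1607
```

Call:
move_arm(deltas=[[[0, 0, 0, 0.007, 1], [0, 0, 0, 0.014, 1], [0, 0, 0, 0.014, 1]]])

```text
clock: 21.05
position: [0.4942, -0.2507, 0.1606]
ee_rot: [0.0, 0.857, -0.515, 0.0]
contact_force: [-0.1, 5.8, 4.4]
width: 0.0251
gripper_force: 80.0
```

```bash
python3 mz.py
```

```text
21.2 turn 82.83 Mz [0.086 0.046 0.028 0.076] mean 0.059 eff [0.108 0.065 0.055 0.053] Fz 4.7 F [-0.9  5.   4.5] z 0.1606
```

Call:
move_arm(deltas=[[[0, 0, 0, 0.003, 1], [0, 0, 0, 0.005, 1], [0, 0, 0, 0.005, 1]]])

```text
clock: 21.55
position: [0.4943, -0.2507, 0.1607]
ee_rot: [0.0, 0.855, -0.519, 0.0]
contact_force: [0.6, 4.9, 4.5]
width: 0.0253
gripper_force: 80.0
```

```bash
python3 mz.py
```

```text
21.7 turn 83.43 Mz [0.065 0.068 0.054 0.12 ] mean 0.077 eff [0.085 0.072 0.07  0.069] Fz 4.56 F [-0.1  5.1  4.8] z 0.1606
```

Call:
move_arm(deltas=[[[0, 0, 0, 0.003, 1], [0, 0, 0, 0.006, 1], [0, 0, 0, 0.006, 1]]])

```text
clock: 22.05
position: [0.4943, -0.2507, 0.1607]
ee_rot: [0.0, 0.852, -0.524, 0.0]
contact_force: [0.8, 5.0, 5.0]
width: 0.0248
gripper_force: 80.0
```

```bash
python3 mz.py
```

```text
22.2 turn 84.14 Mz [0.061 0.073 0.057 0.084] mean 0.069 eff [0.102 0.083 0.079 0.078] Fz 4.65 F [-0.8  4.9  5.3] z 0.1607
```

Call:
move_arm(deltas=[[[0, 0, 0, 0.004, 1], [0, 0, 0, 0.007, 1], [0, 0, 0, 0.007, 1]]])

```text
clock: 22.55
position: [0.4943, -0.2507, 0.1607]
ee_rot: [0.0, 0.848, -0.531, 0.0]
contact_force: [0.1, 5.3, 4.6]
width: 0.025
gripper_force: 80.0
```

```bash
python3 mz.py
```

```text
22.7 turn 84.98 Mz [0.11  0.078 0.108 0.03 ] mean 0.082 eff [0.114 0.096 0.091 0.091] Fz 4.79 F [-1.2  6.1  5.4] z 0.1607
```

The effort climbs steadily from about 82.5 degrees of turn, so that's the stop, at roughly 0.1 N m. I'll ease up slowly so the lock springs out.

Call:
move_arm(deltas=[[[0, 0, -0.002, 0, 1], [0, 0, -0.004, 0, 1], [0, 0, -0.006, 0, 1], [0, 0, -0.008, 0, 1], [0, 0, -0.008, -0.015, 1], [0, 0, -0.01, -0.03, 1], [0, 0, -0.014, -0.03, 1], [0, 0, -0.02, -0.03, 1], [0, 0, -0.03, -0.03, 1], [0, 0, -0.05, -0.03, 1], [0, 0, -0.08, -0.03, 1], [0, 0, -0.12, -0.03, 1]]])

```text
clock: 23.95
position: [0.4932, -0.2511, 0.2571]
ee_rot: [0.001, 0.864, -0.504, -0.001]
contact_force: [-0.1, 0.0, -2.2]
width: 0.0253
gripper_force: 79.3
```

Call:
move_arm(deltas=[[[0, 0, -0.03, 0, 1], [0, 0, -0.05, 0, 1], [0, 0, -0.05, 0, 1], [0, 0, -0.05, 0, 1]]])

```text
clock: 24.35
position: [0.4939, -0.2511, 0.2968]
ee_rot: [0.001, 0.864, -0.504, 0.0]
contact_force: [-0.1, 0.0, -3.0]
width: 0.0252
gripper_force: 79.4
```

Run:
```python
from h import *
s,a=snap('wrist','w_l3'); R=rot(s['ee_rot']);an=np.degrees(np.arctan2(R[1,0],R[0,0]));print(s['position'],an,s['contact_force'],s['clock'])
r,g,br,k=lockmeas('w_l3',s,(150,420,80,250))
D=np.array([.520,.2867,s['position'][2]])-s['position'];print('to stand',R.T@D/.8,'twist',(an+6.86)/120)
```

```text
[ 0.49388313 -0.25108152  0.29682184] -60.52767717758056 [-0.10584752  0.01140768 -2.98576957] 24.35
red [array([ 0.5232, -0.2397]), array([ 0.4654, -0.2621])] green [array([ 0.5051, -0.2799]), array([ 0.4834, -0.2217])] brass [array([ 0.5015, -0.247 ]), array([ 0.4875, -0.2561]), array([ 0.4607, -0.1933])] [np.int32(415), np.int32(413), np.int32(479)]
to stand [-0.56917409 -0.35915876 -0.00077873] twist -0.4472306431465046
```

View pics/w_l3.png

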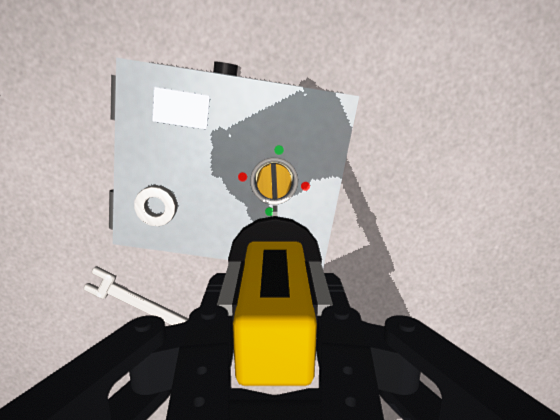

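The slot now lies about 78 degrees (1.36 rad) clockwise, near the green dots. The head's centre fits the sprung-out height, at (273,181). Next I'll carry the driver back to the holder.

Call:
move_arm(deltas=[[[-0.569, -0.359, 0, -0.05, 1], [-0.569, -0.359, 0, -0.1, 1], [-0.569, -0.359, 0, -0.15, 1], [-0.569, -0.359, 0, -0.2, 1], [-0.569, -0.359, 0, -0.25, 1], [-0.569, -0.359, 0, -0.3, 1], [-0.569, -0.359, 0, -0.35, 1], [-0.569, -0.359, 0, -0.4, 1], [-0.569, -0.359, 0, -0.447, 1], [-0.569, -0.359, 0, -0.447, 1], [-0.569, -0.359, 0, -0.447, 1], [-0.569, -0.359, 0, -0.447, 1]]])

```text
clock: 25.6
position: [0.5193, 0.2916, 0.2943]
ee_rot: [-0.001, 0.998, -0.057, -0.002]
contact_force: [0.1, -1.4, -1.8]
width: 0.0254
gripper_force: 79.7
```

Call:
move_arm(deltas=[[[0, 0, 0.02, 0, 1], [0, 0, 0.05, 0, 1], [0, 0, 0.09, 0, 1], [0, 0, 0.12, 0, 1], [0, 0, 0.12, 0, 1], [0, 0, 0.12, 0, 1], [0, 0, 0.12, 0, 1]]])

```text
clock: 26.3
position: [0.5211, 0.2868, 0.202]
ee_rot: [-0.0, 0.998, -0.06, 0.001]
contact_force: [-0.3, 0.4, -2.0]
width: 0.0249
gripper_force: 79.7
```

```bash
python3 st.py
python3 - <<'E'
from h import *
s=manip.get_state();R=rot(s['ee_rot']);print('to stand',R.T@(np.array([.5197,.2865,.0914])-s['position'])/.8)
E
```

```text
26.3 [0.52111 0.28683 0.20197] ang -6.89 [ 2.4e-03  6.0e-04 -1.0e+00] F [-0.34  0.36 -1.99] M [-0.022  0.003  0.01 ] q6 2.078
eff6 -0.0009 turn 27.79
to lock [ 4.7620e-02  6.7179e-01 -4.7000e-04] blade z 0.11557360344611653
to stand [-0.002013    0.00073614  0.1382122 ]
```

Call:
move_arm(deltas=[[[-0.001, 0.0005, 0.02, 0, 1], [-0.001, 0.0005, 0.04, 0, 1], [-0.001, 0.0005, 0.06, 0, 1], [-0.001, 0.0005, 0.08, 0, 1], [-0.001, 0.0005, 0.1, 0, 1], [-0.001, 0.0005, 0.115, 0, 1], [-0.001, 0.0005, 0.125, 0, 1], [-0.001, 0.0005, 0.132, 0, 1], [-0.001, 0.0005, 0.135, 0, 1], [-0.001, 0.0005, 0.137, 0, 1], [-0.001, 0.0005, 0.137, 0, 1], [-0.001, 0.0005, 0.137, 0, 1]]])

```text
clock: 27.5
position: [0.5196, 0.2867, 0.0914]
ee_rot: [-0.0, 0.998, -0.06, 0.0]
contact_force: [0.0, -0.8, -0.4]
width: 0.0255
gripper_force: 79.9
```

```bash
python3 st.py
```

```text
27.5 [0.51961 0.28668 0.09144] ang -6.86 [ 9.e-04  3.e-04 -1.e+00] F [ 0.   -0.84 -0.37] M [ 0.006 -0.061 -0.049] q6 2.078
eff6 -0.0035 turn 27.76
to lock [ 4.9220e-02  6.7141e-01 -2.1000e-04] blade z 0.005036837120380777
```

Seated at the original height. I'll open the gripper and back straight up.

Call:
move_arm(deltas=[[[0, 0, 0.0003, 0, 0.6], [0, 0, 0, 0, -1], [0, 0, 0, 0, -1], [0, 0, 0, 0, -1], [0, 0, 0, 0, -1], [0, 0, 0, 0, -1], [0, 0, -0.03, 0, -1], [0, 0, -0.07, 0, -1], [0, 0, -0.12, 0, -1], [0, 0, -0.17, 0, -1], [0, 0, -0.2, 0, -1], [0, 0, -0.2, 0, -1]]])

```text
clock: 28.7
position: [0.5214, 0.2875, 0.2556]
ee_rot: [-0.002, 0.998, -0.06, 0.004]
contact_force: [0.2, 0.3, -0.5]
width: 0.0855
gripper_force: 0.0
```

Call:
move_arm(deltas=[[[0, 0, 0, 0, -1], [0, 0, 0, 0, -1], [0, 0, 0, 0, -1], [0, 0, 0, 0, -1]]])

```text
clock: 29.1
position: [0.5188, 0.2864, 0.2496]
ee_rot: [0.001, 0.998, -0.06, -0.001]
contact_force: [0.6, -0.3, -0.5]
width: 0.0854
gripper_force: 0.0
```

Run:
```python
from h import *
s,_=snap('wrist','w_end');print(s['position'],s['width'])
hsv=cv2.cvtColor(cv2.imread('pics/w_end.png'),cv2.COLOR_BGR2HSV)
_,k=blobs(hsv,(20,150,200),(35,255,255),(150,400,80,380))
c=max(cv2.findContours(k,cv2.RETR_EXTERNAL,cv2.CHAIN_APPROX_NONE)[0],key=cv2.contourArea)
b=cv2.boxPoints(cv2.minAreaRect(c));P=np.array([onz('wrist',p,.132,s)[:2] for p in b]);print('top',P.mean(0),np.linalg.norm(P[0]-P[1]),np.linalg.norm(P[1]-P[2]),b.round())
```

```text
[0.51875866 0.28635453 0.24962856] 0.08538970868709295
top [0.5198982  0.28591038] 0.02364627757422312 0.022710152760552986 [[257. 191.]
 [290. 191.]
 [290. 221.]
 [257. 221.]]
```

View pics/w_end.png

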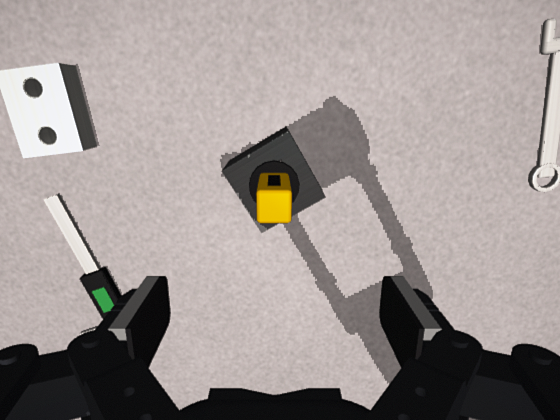

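The driver stands upright in the holder, with its handle top at about (274,206), measuring (0.520, 0.286) as before. The gripper is open and clear.

```bash
python3 -c "
from rig import manip
print(manip.sign_off())"
```

```text
the job is handed in; nothing more can be done
None
```

The lock is turned about 78° to its felt stop and looks sprung out in the wrist picture, and the driver is back upright in its holder and released; I handed the job in at about 29 s, and the hand-in returned no verdict.

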